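Solve the press-key puzzle on the pine rail

TASK

Solve the press-key puzzle on the clamped pine rail: with the fingertips press the red key gently down until its wooden collar rests on the rail, then the yellow one, then the blue one, each all the way before the next is moved. Leave the green key standing, pull no key up, disturb nothing else on the table, and finish clear of everything.

Things in the scene. Friction and masses are not known exactly. Their poses are not given: they have to be found in the camera images.
- rail: Pine rail, 44 wide x 28 mm high, flat on the table, fixed by a steel C-clamp over the far edge. Origin: on the table under the middle of the row of four keys. x runs along the rail towards the clamp, away from the robot; z up. Keys on the centre line at x = -105, -35, 35 and 105 mm, colours in any order. Wood from x = -150 to 300 mm; clamp beyond x = 235 mm, top 58 mm high.
- red_top (a point): Centre of the top face of the red key's round cap, 32 mm diameter, 8 mm thick, painted red. The cap sits on a rubber spring (gives beyond 5.4 N, 3 N per mm, 7 mm at most) over a pale wooden collar 28 mm across, 4 mm thick, on a stem that slides straight down into the rail. The point is 57 to 61 mm above the table at the start, 47 mm when the collar rests on the rail and the cap is let go.
- red (a joint): How far the red key's stem is pressed, m: 0 = fully raised, 0.014 = its collar seated on the rail (hard stop); starts between 0 and 0.004; negative = pulled up out of the rail. Slides with a friction of about 4 N and stays wherever it is left.
- yellow_top (a point): Centre of the top face of the yellow key's round cap, 32 mm diameter, 8 mm thick, painted yellow. The cap sits on a rubber spring (gives beyond 5.4 N, 3 N per mm, 7 mm at most) over a pale wooden collar 28 mm across, 4 mm thick, on a stem that slides straight down into the rail. The point is 57 to 61 mm above the table at the start, 47 mm when the collar rests on the rail and the cap is let go.
- yellow (a joint): How far the yellow key's stem is pressed, m: 0 = fully raised, 0.014 = its collar seated on the rail (hard stop); starts between 0 and 0.004; negative = pulled up out of the rail. Slides with a friction of about 4 N and stays wherever it is left.
- blue_top (a point): Centre of the top face of the blue key's round cap, 32 mm diameter, 8 mm thick, painted blue. The cap sits on a rubber spring (gives beyond 5.4 N, 3 N per mm, 7 mm at most) over a pale wooden collar 28 mm across, 4 mm thick, on a stem that slides straight down into the rail. The point is 57 to 61 mm above the table at the start, 47 mm when the collar rests on the rail and the cap is let go.
- blue (a joint): How far the blue key's stem is pressed, m: 0 = fully raised, 0.014 = its collar seated on the rail (hard stop); starts between 0 and 0.004; negative = pulled up out of the rail. Slides with a friction of about 4 N and stays wherever it is left.
- green_top (a point): Centre of the top face of the green key's round cap, 32 mm diameter, 8 mm thick, painted green. The cap sits on a rubber spring (gives beyond 5.4 N, 3 N per mm, 7 mm at most) over a pale wooden collar 28 mm across, 4 mm thick, on a stem that slides straight down into the rail. The point is 57 to 61 mm above the table at the start, 47 mm when the collar rests on the rail and the cap is let go.
- green (a joint): How far the green key's stem is pressed, m: 0 = fully raised, 0.014 = its collar seated on the rail (hard stop); starts between 0 and 0.004; negative = pulled up out of the rail. Slides with a friction of about 4 N and stays wherever it is left.
- lid0_c (a point): Centre, half-way up, of one of three round tin lids stacked on the table, 86 mm diameter, 12 mm high each (bottom lid, grey steel). Loose bystander.
- lid1_c (a point): Centre, half-way up, of one of three round tin lids stacked on the table, 86 mm diameter, 12 mm high each (middle lid, brass coloured). Loose bystander.
- lid2_c (a point): Centre, half-way up, of one of three round tin lids stacked on the table, 86 mm diameter, 12 mm high each (top lid, bright aluminium). Loose bystander.
- saucer: White porcelain saucer, 136 mm across, 20 mm high; origin under its centre. Loose bystander.
- mug: Blue mug, 76 mm across without its handle, 85 mm high; origin under its centre. Loose bystander.
- magnifier: Brass pocket magnifier lying flat, 8 mm high: round 60 mm lens ring, origin under the ring's centre, flat handle reaching to 104 mm along its own -x. Loose bystander.
- pawn: Turned wooden pawn, 30 mm across the foot, 50 mm tall, standing near the rail; origin under its centre. Loose bystander.
- piece: Dark wooden puzzle piece, about 42 x 24 x 24 mm, near the rail; origin under the middle of its larger block. Loose bystander.

How it is judged:
By the outcome, as a careful person would: the job done as asked, in the order asked, and still so for the second after the job is handed in, with the robot touching nothing.
It also fails if it takes over 50 s, if anything falls off the work surface, if the arm or the gripper's body presses on something with over 40 N, if the wrist force passes 120 N, or if a joint passes its speed limit or range.

ROBOT

A 6-joint arm with a two-finger parallel gripper is mounted at the origin on the work surface. World frame = base frame: x ahead of the robot, y to its left, z up, the work surface at z = 0. Lengths are in m, angles in rad, forces in N, time in s.
With the tool pointing down it reaches from about 0.35 to 1 m from the base axis. Payload 7.1 kg.
Tool frame: the origin (TCP) lies on the mounting face of the last link; the fingertips stand 173 mm ahead of it and the grasp point (between the pads) lies 155 mm ahead of it; z points along the fingers, x is the direction in which the jaws open and shut, and the axes are right-handed (so a half turn about z gives the same grasp; the last joint's range is limited). The gripper opens to 85 mm and grips with 20 to 120 N. Pads are 22 mm wide; open, the fingers measure 114 mm over their backs; the gripper's body (76 mm by 85 mm) begins 54 mm behind the grasp point. The pads swing forward as they close: fully open they stand 13 mm farther back than shut.
Start: joints at [1.099, 0.423, 1.63, -0, 1.089, -0.019], TCP at [0.273, 0.562, 0.405] pointing down, gripper open.
Joint ranges: [-3, 3], [-0.9, 2.11], [0.09, 2.58], [-1.31, 4.45], [0.11, 2.69], [-2.54, 2.54]. Speed limits (rad/s): [2.39, 2.39, 3.01, 3.14, 3.14, 3.14].

INTERFACE

Orientations are given as a unit quaternion [w, x, y, z].
In Python, from station import move_ptp, servo_line, move_j, command_gripper, dwell, solve_ik, get_obs, snapshot, calibration, Unreachable, close_job, recognise gives the robot as it stands. Calls block until the motion is done:
- move_ptp(position, orientation): joint-space move of the TCP to a pose.
- servo_line(position, v=0.15, orientation=None, force_limit=None): straight line of the TCP; orientation=None keeps the orientation; v is the mean speed in m/s. With force_limit (N) it stops when the force on the tool has changed by that much, and returns True; else False.
- move_j(angles): joint-space move.
- command_gripper(opening): finger opening in m; the grip force is fixed at half the most; returns when the fingers have stopped.
- dwell(seconds).
- solve_ik(position, orientation): joint angles nearest the present ones, or None.
- get_obs(): the state.
- snapshot(name): name is "scene" or "top" or "wrist"; returns the picture (384x512x3 uint8, red, green, blue); there is no depth.
- calibration(name): a dict with "mtx" (3x3 intrinsics, pixels), "extrinsics" (4x4, takes a point from world to camera coordinates); the wrist camera has in their place "T_tool_cam" (4x4, takes a point from camera to tool coordinates, whose origin is the TCP and whose axes are the tool frame's). Camera axes: x right, y up, looking along -z (the intrinsics and any distortion apply to the point x, -y, -z); pixel columns grow to the right and rows downward; lengths in m; the calibration is good to about 2 mm. A picture is of the moment at which its call begins: read the wrist's pose just before it. calibration takes no time and is no camera call.
A pose or a line that the arm cannot do raises Unreachable and nothing moves.
- close_job(): hands the job in, once; it reports no verdict.
Trained networks look in the newest picture that a camera, given by its name, has taken for a name from the list of things; names that differ only in an ending like _2 or _b are one class to them, and where a whole thing is asked for, a point or a joint stands for the part that bears it (a point fixed in the world has none). Each returns a list of dicts, best first, with "p" (0 to 1); they miss things now and then, are a little off and sometimes report something else, mostly with a low value. They report only what shows in the picture. A call takes as long as a camera call.
- recognise(camera, name): "position" ([x, y, z] in m, in the coordinates of the camera as it stood for that picture, good to about 4 mm: the middle of the surface that is visible of it).
The state is a dict: "clock": time; "joint_pos": joint angles; "qd": joint speeds; "joint_efforts": joint torques, N m; "tool_pos": TCP position; "ee_rot": TCP orientation; "ft_force": force on the tool from outside, world axes, zero at the start; "torque": the same for the moment, N m; "opening": finger opening in m.
Only numpy, scipy, OpenCV 4.12 (cv2) and the standard library are available. Lean on these libraries where they do the work, as an engineer would, in place of code of your own. Each camera call takes 0.05 s, during which the arm holds its last target.

## Working session

There is one attempt and no reset: what is moved stays moved. The work goes in short steps, each a Python script; the robot and the scene stay as the last script left them, time stands still between calls to the robot, and variables do not carry over. Pictures are saved under pics/ and viewed, and the job is handed in when it is done.

```bash
mkdir -p pics; ls; python3 - <<'E'
from station import *
import cv2,numpy as np
o=get_obs();print(o)
for c in ("scene","top"):
    im=snapshot(c);cv2.imwrite(f"pics/{c}0.png",cv2.resize(im[:,:,::-1],None,fx=1.5,fy=1.5))
    k=calibration(c);print(k)
    E=np.array(k["extrinsics"]);Ei=np.linalg.inv(E)
    for n in ("red_top","yellow_top","blue_top","green_top","rail","lid2_c","saucer","mug","magnifier","pawn","piece"):
        for r in recognise(c,n)[:2]:
            print(c,n,round(r["p"],2),(Ei@np.r_[r["position"],1])[:3].round(4))
print(get_obs()["clock"])
E
```

```text
pics
{'clock': 0.0, 'joint_pos': array([ 1.09897379e+00,  4.23856867e-01,  1.63071417e+00, -2.05609156e-05,
        1.08858411e+00, -1.90194626e-02]), 'qd': array([-0.00103138, -0.00080498,  0.00134748,  0.00188198, -0.00024967,
       -0.00024997]), 'joint_efforts': array([ 2.94609250e-03, -5.57373011e+01, -2.81750607e+01,  1.10598851e-04,
        7.25027159e-03,  3.18731601e-06]), 'tool_pos': array([0.27328962, 0.56176498, 0.40392597]), 'ee_rot': array([ 4.09459794e-04,  8.47784872e-01,  5.30339704e-01, -6.65408772e-04]), 'ft_force': array([-0.0704544 ,  0.31303672,  0.0493458 ]), 'torque': array([-0.00520431,  0.04087626, -0.02487862]), 'opening': 0.08534194829457269}
{'mtx': array([[480.11022259,   0.        , 254.55920396],
       [  0.        , 480.11022259, 195.98822644],
       [  0.        ,   0.        ,   1.        ]]), 'extrinsics': array([[ 0.19447403,  0.980888  ,  0.00621237, -0.1610611 ],
       [-0.54241507,  0.10225976,  0.8338638 ,  0.25354502],
       [ 0.81729172, -0.16553453,  0.55193529, -1.46855691],
       [ 0.        ,  0.        ,  0.        ,  1.        ]]
[... 1128 characters left out ...]
red_top 0.73 [0.4726 0.0067 0.0577]
top red_top 0.23 [0.5572 0.2164 0.017 ]
top yellow_top 0.73 [ 0.6098 -0.004   0.0601]
top yellow_top 0.45 [0.4702 0.0058 0.0591]
top blue_top 0.54 [ 0.6784 -0.0097  0.0591]
top green_top 0.76 [ 0.5433 -0.0009  0.0607]
top rail 0.91 [ 0.679  -0.0066  0.0271]
top rail 0.3 [ 0.6733 -0.014   0.0602]
top lid2_c 0.73 [ 0.5346 -0.1669  0.0363]
top saucer 0.9 [0.5585 0.2174 0.0139]
top mug 0.85 [0.7415 0.1639 0.0376]
top mug 0.34 [0.5436 0.005  0.0566]
top magnifier 0.73 [ 0.7308 -0.1773  0.0043]
top magnifier 0.19 [5.431e-01 4.000e-04 6.190e-02]
top pawn 0.67 [0.6405 0.0764 0.0418]
top piece 0.61 [ 0.5762 -0.0836  0.0228]
top piece 0.53 [0.5577 0.2144 0.0138]
1.2
```

View pics/scene0.png

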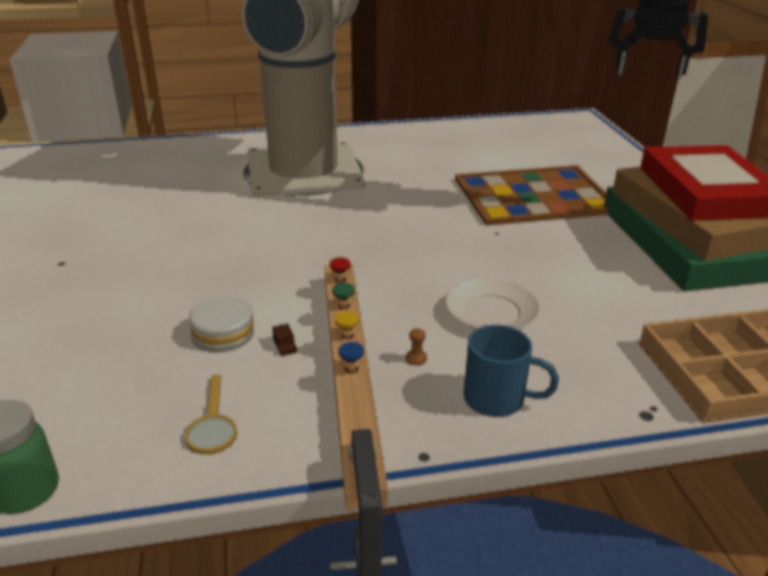

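View pics/top0.png

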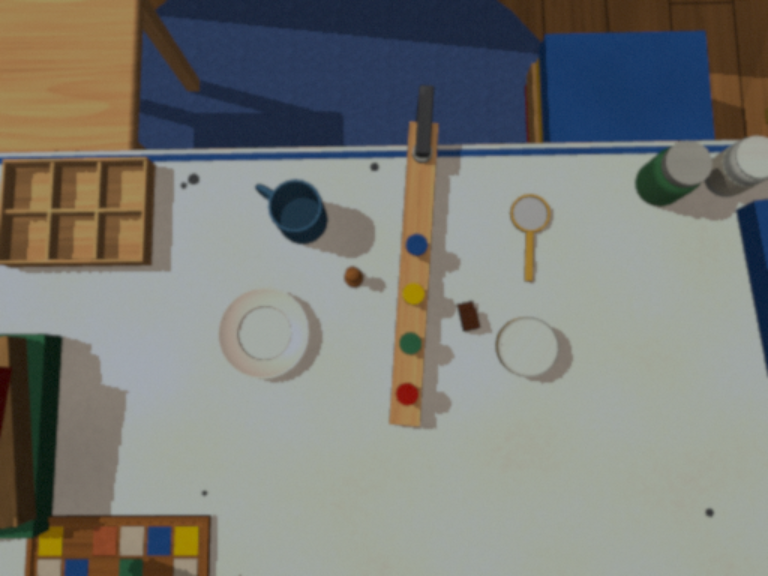

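The pictures show the keys from near to far as red (top picture 407,394), green (410,343), yellow (413,294) and blue (416,245). The networks mixed up red and green once in the scene view. I'll refine the cap centres by colour in both views.

```bash
cat > h.py <<'E'
from station import *
import cv2,numpy as np
from scipy.optimize import least_squares
def proj(P,k):
    c=np.array(k["extrinsics"])@np.r_[P,1];q=k["mtx"]@np.array([c[0],-c[1],-c[2]]);return q[:2]/q[2]
HR={"red":(0,1,0),"green":0,"yellow":0,"blue":0}
def mask(im,col):
    h=cv2.cvtColor(im,cv2.COLOR_RGB2HSV);H,S,V=[h[...,i].astype(int) for i in range(3)]
    m={"red":((H<6)|(H>172))&(S>150),"yellow":(H>20)&(H<32)&(S>150),"blue":(H>98)&(H<120)&(S>130),"green":(H>55)&(H<95)&(S>90)}[col]
    return (m&(V>50)).astype(np.uint8)
def cen(im,k,col,P0):
    u=proj(P0,k);n,l,s,c=cv2.connectedComponentsWithStats(mask(im,col))
    b=[(np.hypot(*(c[i]-u)),i) for i in range(1,n) if s[i,4]>15]
    d,i=min(b);return c[i],s[i],u
E
python3 - <<'E'
from h import *
P={"red":[.4726,.0067,.058],"green":[.5433,-.001,.058],"yellow":[.61,-.004,.058],"blue":[.679,-.0095,.058]}
D={c:(snapshot(c),calibration(c)) for c in("scene","top")}
for n,p in P.items():
    r={}
    for c,(im,k) in D.items():
        ce,s,u=cen(im,k,n,p);r[c]=ce;print(n,c,ce.round(1),s,u.round(1))
    f=lambda x:np.r_[proj(x,D["scene"][1])-r["scene"],proj(x,D["top"][1])-r["top"]]
    q=least_squares(f,p);print(n,q.x.round(4),f(q.x).round(2))
E
```

```text
red scene [226.3 176. ] [220 172  13   9  91] [226.1 174.9]
red top [271.1 262.4] [265 256  14  14 151] [270.7 261.3]
red [0.4703 0.0064 0.0538] [-0.37 -0.   -0.35 -0.05]
green scene [228.5 193.2] [223 189  12   9  85] [227.5 192.5]
green top [273.1 228.5] [267 223  13  12 129] [273.9 226.9]
green [0.5401 0.001  0.0541] [-0.24 -0.   -0.24 -0.03]
yellow scene [231.  212.7] [224 208  15  11 130] [231. 211.]
yellow top [275.2 195.3] [268 188  15  15 177] [274.8 195.1]
yellow [ 0.6102 -0.0045  0.0541] [-0.22  0.   -0.23 -0.03]
blue scene [233.8 233.9] [227 229  15  11 130] [233.8 232.7]
blue top [277.5 162.9] [272 157  12  13 126] [276.8 162.9]
blue [ 0.6795 -0.0103  0.0557] [-0.27  0.   -0.31 -0.04]
```

```bash
cat >> h.py <<'E'
from scipy.spatial.transform import Rotation as R
def quat(th):
    x=np.array([np.cos(th),np.sin(th),0]);z=np.array([0,0,-1.]);y=np.cross(z,x)
    q=R.from_matrix(np.c_[x,y,z]).as_quat();return q[[3,0,1,2]]
T=0.173
XY={"red":[.4703,.0064],"green":[.5401,.001],"yellow":[.6102,-.0045],"blue":[.6795,-.0103]}
def tip(): return get_obs()["tool_pos"]-[0,0,T]
E
python3 - <<'E'
from h import *
command_gripper(0.0)
o=get_obs();print(o["opening"],o["clock"])
for d in (-4.6,85.4,-94.6,175.4):
    a=[solve_ik([*XY[c],T+z],quat(np.radians(d))) for c in("red","blue") for z in (.04,.12)]
    print(d,[None if x is None else np.round(x,2) for x in a])
E
```

```text
0.00012139529717451048 2.0667
-4.6 [array([-0.01,  0.54,  2.07, -0.  ,  0.54,  0.07]), array([-0.01,  0.38,  2.04, -0.  ,  0.72,  0.07]), array([-0.03,  0.74,  1.59, -0.  ,  0.82,  0.05]), array([-0.03,  0.63,  1.57, -0.  ,  0.95,  0.05])]
85.4 [array([-0.01,  0.54,  2.07, -0.  ,  0.54, -1.5 ]), array([-0.01,  0.38,  2.04, -0.  ,  0.72, -1.5 ]), array([-0.03,  0.74,  1.59, -0.  ,  0.82, -1.52]), array([-0.03,  0.63,  1.57, -0.  ,  0.95, -1.52])]
-94.6 [array([-0.01,  0.54,  2.07, -0.  ,  0.54,  1.64]), array([-0.01,  0.38,  2.04, -0.  ,  0.72,  1.64]), array([-0.03,  0.74,  1.59, -0.  ,  0.82,  1.62]), array([-0.03,  0.63,  1.57, -0.  ,  0.95,  1.62])]
175.4 [None, None, None, None]
```

```bash
cat >> h.py <<'E'
Q=quat(np.radians(85.4))
def press(n,lim=9):
    x,y=XY[n]
    f0=get_obs()["ft_force"]
    h=servo_line([x,y,T+.042],v=.02,force_limit=lim)
    dwell(.15);o=get_obs();print(n,"hit",h,"tip",(o["tool_pos"]-[0,0,T]).round(4),"dF",(o["ft_force"]-f0).round(2),"t",o["clock"])
E
python3 - <<'E'
from h import *
move_ptp([*XY["red"],T+.12],Q)
im=snapshot("scene");cv2.imwrite("pics/s1.png",im[...,::-1])
servo_line([*XY["red"],T+.068],v=.08);dwell(.2)
o=get_obs();print(o["tool_pos"]-[0,0,T],o["ft_force"],o["clock"])
im=snapshot("scene");cv2.imwrite("pics/s2.png",cv2.resize(im[120:290,150:330,::-1],None,fx=4,fy=4)[:600])
E
```

```text
[0.47051039 0.00639455 0.06850673] [-0.60332728 -0.21165526 -0.49013938] 5.2667
```

View pics/s2.png

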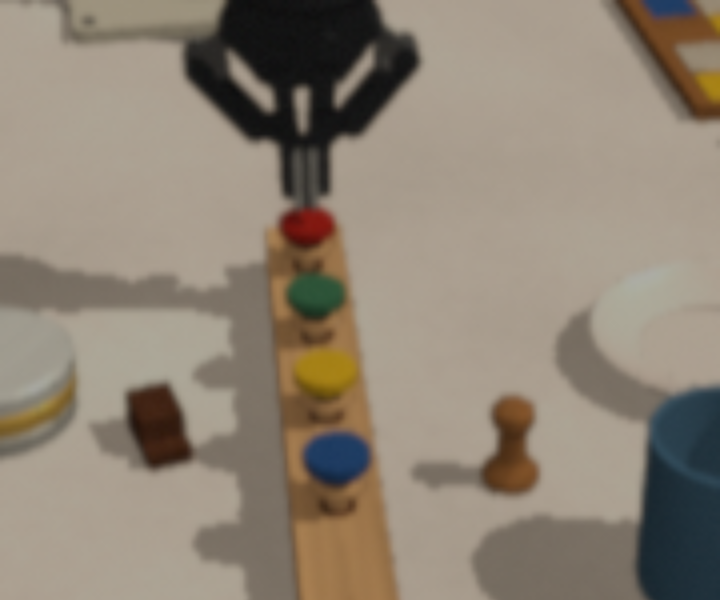

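The tips (305,205 in the crop) are centred just above the red cap (307,226). Next I'll press red.

```bash
python3 - <<'E'
from h import *
press("red")
E
```

```text
red hit True tip [0.4705 0.0064 0.0458] dF [-2.16 -0.16 11.06] t 6.5
```

```bash
python3 - <<'E'
from h import *
servo_line([*XY["red"],T+.052],v=.03)
servo_line([*XY["red"],T+.10],v=.12)
servo_line([*XY["yellow"],T+.10],v=.15)
servo_line([*XY["yellow"],T+.068],v=.1);dwell(.2)
im=snapshot("scene");cv2.imwrite("pics/s3.png",cv2.resize(im[120:290,150:330,::-1],None,fx=4,fy=4)[:600])
k=calibration("scene")
for n in("red","green"):
    print(n,[v.round(1) for v in cen(im,k,n,[*XY[n],.054])[:1]])
print(get_obs()["clock"])
E
```

```text
red [array([229.9, 179.7])]
green [array([352.4, 131.4])]
9.2167
```

View pics/s3.png

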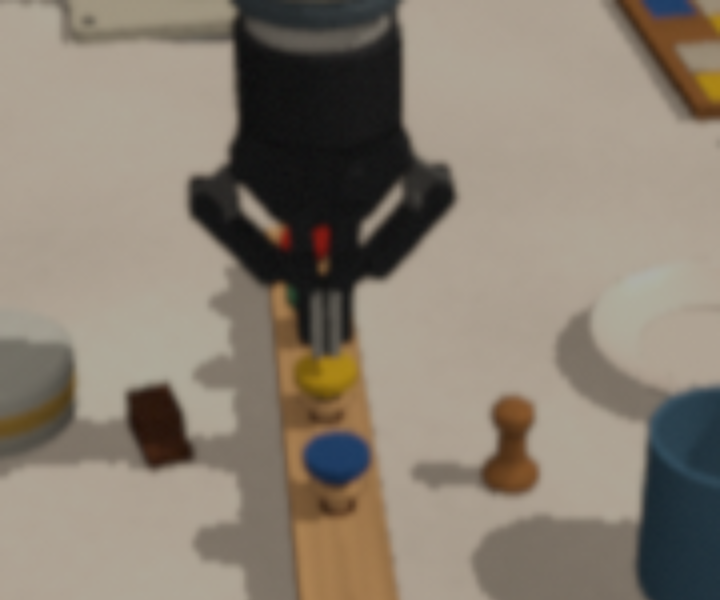

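The arm hides red, so I'll step aside and check that it is seated before touching yellow.

```bash
python3 - <<'E'
from h import *
servo_line([*XY["yellow"],T+.13],v=.15)
servo_line([.5,.22,T+.16],v=.25)
D={c:(snapshot(c),calibration(c)) for c in("scene","top")}
im=D["scene"][0];cv2.imwrite("pics/s4.png",cv2.resize(im[160:260,180:280,::-1],None,fx=6,fy=6,interpolation=cv2.INTER_CUBIC))
for n in XY:
    try:
        r={c:cen(im,k,n,[*XY[n],.054])[0] for c,(im,k) in D.items()}
        f=lambda x:np.r_[proj(x,D["scene"][1])-r["scene"],proj(x,D["top"][1])-r["top"]]
        print(n,r["scene"].round(1),r["top"].round(1),least_squares(f,[*XY[n],.054]).x.round(4))
    except Exception as e:print(n,e)
print(get_obs()["clock"])
E
```

```text
red [226.4 180.4] [271.  262.1] [0.4705 0.0064 0.0426]
green [228.5 193.4] [273.2 228.5] [0.5402 0.0009 0.0538]
yellow [231.  212.7] [275.2 195.4] [ 0.61   -0.0044  0.0541]
blue [233.8 233.9] [277.5 162.9] [ 0.6796 -0.0103  0.0558]
11.0417
```

View pics/s4.png

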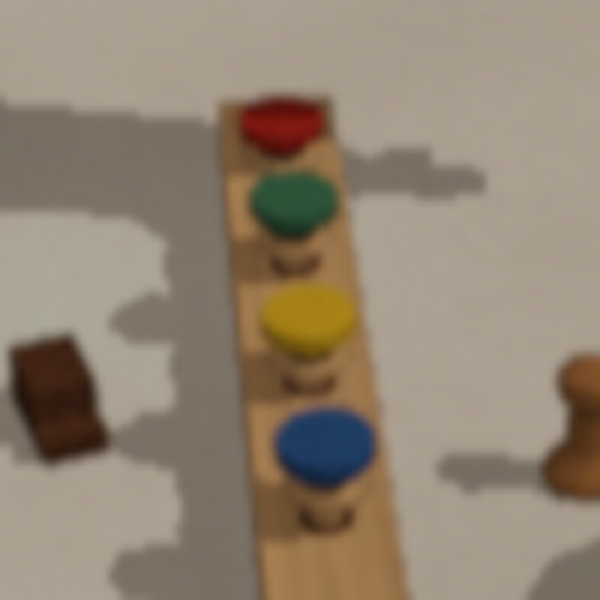

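Red (282,125 in the crop) is down 11 mm with its collar on the rail. The others haven't moved, so yellow is next.

```bash
cat >> h.py <<'E'
def look(tag):
    D={c:(snapshot(c),calibration(c)) for c in("scene","top")}
    im=D["scene"][0];cv2.imwrite(f"pics/{tag}.png",cv2.resize(im[160:260,180:280,::-1],None,fx=6,fy=6,interpolation=cv2.INTER_CUBIC))
    for n in XY:
        r={c:cen(im,k,n,[*XY[n],.054])[0] for c,(im,k) in D.items()}
        f=lambda x:np.r_[proj(x,D["scene"][1])-r["scene"],proj(x,D["top"][1])-r["top"]]
        print(n,r["scene"].round(1),r["top"].round(1),least_squares(f,[*XY[n],.054]).x.round(4))
    print(get_obs()["clock"])
def full(n,tag):
    servo_line([*XY[n],T+.13],v=.25)
    servo_line([*XY[n],T+.068],v=.1);dwell(.2)
    press(n)
    servo_line([*XY[n],T+.052],v=.03)
    servo_line([*XY[n],T+.13],v=.15)
    servo_line([.5,.22,T+.16],v=.25)
    look(tag)
E
python3 - <<'E'
from h import *
full("yellow","s5")
E
```

```text
yellow hit True tip [ 0.6104 -0.0045  0.046 ] dF [-2.39  0.46 10.5 ] t 14.3583
red [226.6 180.4] [271.  262.2] [0.4704 0.0066 0.0424]
green [228.5 193.4] [273.2 228.5] [0.5403 0.0009 0.0538]
yellow [231.1 217.2] [275.  196.1] [ 0.6098 -0.0045  0.0431]
blue [233.8 233.9] [277.5 162.9] [ 0.6795 -0.0102  0.0558]
16.6583
```

View pics/s5.png

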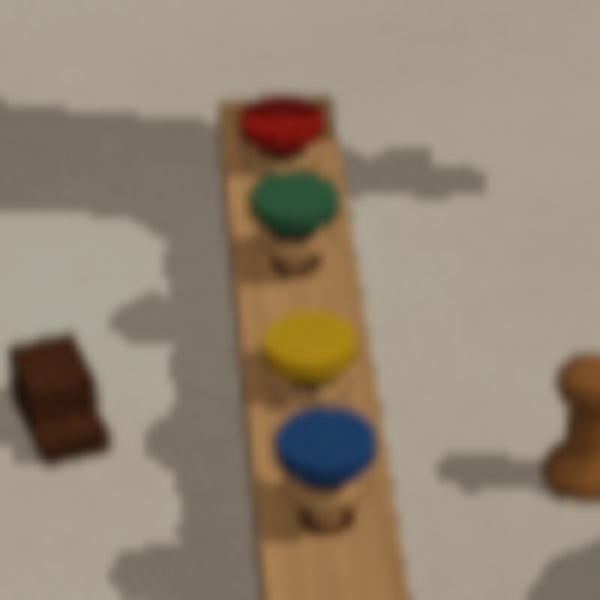

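Yellow (310,345) is seated, 11 mm lower. Green and blue are unchanged. Blue is next.

```bash
python3 - <<'E'
from h import *
full("blue","s6")
im=snapshot("top");cv2.imwrite("pics/t6.png",cv2.resize(im[...,::-1],None,fx=1.5,fy=1.5))
E
```

```text
blue hit True tip [ 0.6797 -0.0103  0.0461] dF [-1.42  0.65  9.47] t 20.1417
red [226.4 180.4] [271.  262.1] [0.4706 0.0063 0.0426]
green [228.5 193.4] [273.3 228.5] [0.5402 0.0009 0.0538]
yellow [231.  217.2] [275.  196.1] [ 0.6099 -0.0046  0.0432]
blue [233.9 239.8] [277.3 164.1] [ 0.6797 -0.0104  0.0423]
22.6
```

View pics/s6.png

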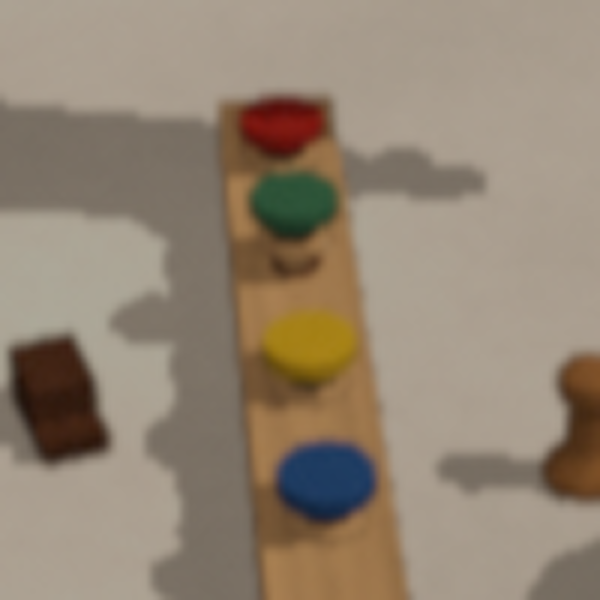

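View pics/t6.png

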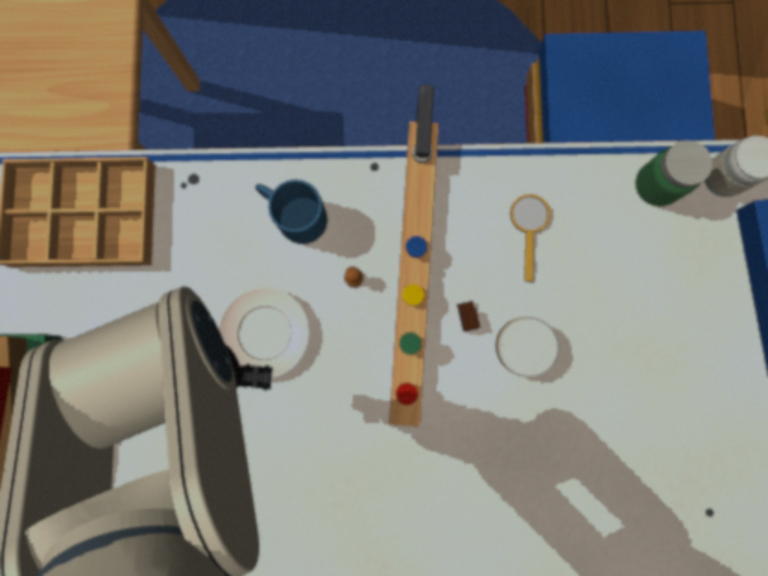

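Red, yellow and blue are down level with each other. Green (410,343) is still standing and every bystander is where it was. The gripper hovers 0.16 m up and is touching nothing, so I'll hand the job in.

```bash
python3 - <<'E'
from h import *
dwell(.3);o=get_obs();print(o["tool_pos"],o["ft_force"].round(2),o["clock"])
close_job()
E
```

```text
[0.50011314 0.21977118 0.33293634] [ 0.67 -0.31 -0.7 ] 22.95
the job is handed in; nothing more can be done
```

I pressed red, then yellow, then blue with the closed fingertips until each collar rested on the rail, and handed the job in at about 23 s.

- **Pressing:** each press stopped on the force limit with the tips at about 46 mm and 9.5–11 N of vertical force. I stepped the arm aside after each press to check that key in the pictures before starting the next.
- **Seating:** triangulated from the two fixed cameras, the red, yellow and blue caps ended 11–13.5 mm lower, all within 1 mm of each other in height. They read about 4 mm under the stated 47 mm. I put this down to the cameras seeing the whole cap rather than its top face, plus calibration error, because the starting heights read low by a similar amount.
- **Green and the rest:** green still stands at its starting height. The bystanders look unmoved in the top picture; I compared them by eye only.
- **Arm:** it finished with the fingertips 0.16 m above the table beside the rail, touching nothing, with under 1 N residual force.
- **Disagreement:** the recognition network confused red and green once in the scene view. I settled the order from the picture and colour segmentation.

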